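Lock the keeper bar of a sample stand with its pin

TASK

Swing the red keeper bar on the sloped sample stand uphill across the head of the binder until it is fully home in the fork. Then take the yellow-handled lock pin out of its wooden block and push it through both ears of the fork and the bar between them, until its collar sits flat on the upper ear. Let go, and leave the pots, tin and tapes as they stand.

Things in the scene. Friction and masses are not known exactly. Their poses are not given: they have to be found in the camera images.
- board: Sloped plywood board of the fixed sample stand, 270 (x) x 360 mm (y). Origin at the middle of its upper face, 130 mm above the worktop; x up the slope (24 degrees, away from the robot), y along its width to the left, z off the board. The bar's hinge is at x 60, y 120 mm. A dark binder lies fixed on it at x -110..70, y -10..70, z up to 11 mm; a 9 mm lip is at x -118.
- fork_nominal (a point): Nominal mouth of the fork's hole, axes as the board's, at x 60, y -120, z 32 mm on it. The real fork (aluminium) is fixed up to 8 mm off along y, either way, NOT reported: see or feel for its hole. Ears at board z 0..12 and 26..32, 40 (x) x 52 mm (y), each with a round 11.5 mm hole right through, no x offset. Open downhill; uphill web at board x 80..96, z up to 35 mm.
- keeper_bar (a joint): Angle (rad) of the red bar about its hinge, axis normal to the board: 0 = home at its stop, lying along board y between the ears; positive = free end swung downhill to the robot (up to 0.75; it starts open). Stiff hinge, 0.22 N m friction: it stays where left, 2 to 3 N near the end move it. Bar 28 mm wide, at board z 15..23, ends 268 mm from the hinge.
- bar_slot (a point): Centre of the slot near the bar's free end, on its upper face, 240 mm from the hinge. z off the board, y along the bar towards the hinge, x across it (uphill when home). Slot right through, 12.5 mm wide (x), 30 mm long (y). With the bar home it is 9 mm under the nominal fork hole's mouth, hidden by the upper ear.
- lock_pin: Loose pin, about 60 g: steel shank 9 mm thick, 28 mm long, its last 8 mm tapering to a 4 mm tip; collar 24 mm across, 5 thick; above it a yellow flat-sided grip 28 (x) x 18 (y) mm, z 5..39 mm. Origin at the middle of the collar's underside, z along the pin from shank to grip. Starts upright in its block, z up, collar on the block.
- pin_block: Dark wooden block in which the pin starts, fixed, 64 x 56 x 45 mm high, with one 12 mm hole, 34 mm deep, at its middle; origin at the centre of its underside.
- paint_tin: Bystander: small red paint tin, 60 mm across, 55 high; origin at the centre of its underside.
- red_pot: Bystander: red tester pot with a red-brown lid, 49 mm across, 60 high; origin at the centre of its underside.
- cream_pot: Bystander: green tester pot with a cream lid, 49 mm across, 60 high; origin at the centre of its underside.
- orange_pot: Bystander: orange tester pot with a dark lid, 49 mm across, 60 high; origin at the centre of its underside.
- masking_roll: Bystander: cream masking tape roll lying flat, 104 mm across, 25 high; origin at the centre of its underside.
- pocket_tape: Bystander: yellow pocket tape measure, 78 x 54 x 62 mm high; origin under its middle.

How it is judged:
By the outcome, as a careful person would: the job done as asked, in the order asked, and still so for the second after the job is handed in, with the robot touching nothing.
It also fails if it takes over 67 s, if anything falls off the work surface, if the arm or the gripper's body presses on something with over 40 N, if the wrist force passes 120 N, or if a joint passes its speed limit or range.

ROBOT

A 6-joint arm with a two-finger parallel gripper is mounted at the origin on the work surface; the furniture and walls round the work are solid. World frame = base frame: x ahead of the robot, y to its left, z up, the work surface at z = 0. Lengths are in mm, angles in rad, forces in N, time in s.
With the tool pointing down it reaches from about 250 to 850 mm from the base axis. Payload 12.5 kg.
Tool frame: the origin (TCP) lies at the very end of the fingers, on their centre line; the grasp point (between the pads) lies 19 mm behind it; z points along the fingers, y is the direction in which the jaws open and shut (so a half turn about z gives the same grasp; the last joint's range is limited). The gripper opens to 93 mm and grips with 3 to 60 N. Pads are 15 mm wide; open, the fingers measure 128 mm over their backs; the gripper's body (75 mm by 188 mm) begins 65 mm behind the grasp point.
Start: joints at [-1.186, 0.351, 1.652, -0, 1.139, -0.085], TCP at [249.005, -490.388, 218.633] pointing down, gripper open.
Joint ranges: [-2.75, 2.75], [-0.79, 2.1], [0.01, 2.65], [-1.57, 4.71], [0.07, 3.14], [-2.87, 2.87]. Speed limits (rad/s): [2.22, 2.22, 2.79, 3.14, 3.14, 3.14].

INTERFACE

Orientations are given as a unit quaternion [w, x, y, z].
In Python, from bench import bot, imaging, ticket gives the robot as it stands.
- The arm moves only by the tool carry_out, never from a script. Its arguments are lists of equal length, an entry for each row: "hand": the closure, from 0 (fully open) to 1 (shut); "linear": the shift along the tool's x, y, z in cm, a list of three; "dr": the turn, a rotation vector about the tool's x, y, z in rad, a list of three. A call has 1 to 5 rows; each row shifts and turns the commanded pose from where the row before left it, along the tool's axes as they then stand; what a row does not reach is not made up. A row lasts 1/12 s, in which the tool goes at most 41.7 mm and 7.16 degrees, less where a joint would pass 70% of its speed; a pose out of reach is approached as far as the arm can. A call is refused whole if a number of a shift passes 4.17 or a number of a turn 0.125, either way. A call with a gripper value outside its range is refused whole. The fingers move at their own pace and stop on an object; "force" is the grip in N (left out, the last holds). Time passes only in rows, so rows that do not move let the fingers close. It gives the time, the measured TCP pose, the force and the opening at its end, in the units of the state.
- bot.get_state(): the state, without advancing time (a new reading comes with each control period).
- imaging.capture(name): name is "side" or "top"; returns (picture, depth): 480x640x3 uint8, blue, green, red; 480x640 float32, mm along the optical axis (not along the pixel's ray), 0 where there is no reading.
- imaging.calibration(name): a dict with "fovy" (degrees; the focal length in pixels is half the picture's height over the tangent of half this angle, whatever the lens; pixels are square), "cx", "cy" (the principal point, pixels), "R" (3x3) and "t" (3): a world point X has camera coordinates R X + t. Camera axes: x right, y down, z forward; pixel columns grow to the right and rows downward; lengths in mm; the calibration is good to about 2 mm. A picture is of the moment at which its call begins. calibration takes no time and is no camera call.
- ticket.hand_in(): hands the job in, once; it reports no verdict.
The state is a dict: "t": time; "joint_positions": joint angles; "joint_vel": joint speeds; "effort": joint torques, N m; "tool_pos": TCP position; "tool_rot": TCP orientation; "ft_force": force on the tool from outside, world axes, zero at the start; "torque": the same for the moment, N m; "gripper_width": opening from 0.0 (shut) to 1.0 (fully open).
Only numpy, scipy, OpenCV 4.12 (cv2) and the standard library are available. Lean on these libraries where they do the work, as an engineer would, in place of code of your own. Each camera call takes 0.05 s, during which the arm holds its last target.

## Working session

There is one attempt and no reset: what is moved stays moved. The work goes in short steps, Python scripts to look and compute and a tool call to move; the robot and the scene stay as the last step left them, time stands still between calls to the robot, and variables do not carry over. Pictures are saved under pics/ and viewed, and the job is handed in when it is done.

Besides the shell and the picture viewer there is one more tool, called after ">>>" by a JSON object that holds its "op" and its "data". carry_out: Moves the arm, as the interface text tells. Its arguments: {"type":"object","properties":{"hand":{"type":"array"},"linear":{"type":"array"},"dr":{"type":"array"},"force":{"type":"number"}},"required":["hand","linear","dr"]}

```bash
ls; mkdir -p pics
python3 - <<'E'
from bench import bot, imaging, ticket
import cv2,numpy as np
for n in("side","top"):
    p,d=imaging.capture(n); cv2.imwrite(f"pics/{n}0.png",p); np.savez(f"pics/{n}0.npz",p=p,d=d)
    print(n,imaging.calibration(n), (d>0).mean())
print(bot.get_state())
E
```

```text
pics
side {'fovy': 50.3992579967859, 'cx': 330.6170869805111, 'cy': 250.44194904437074, 'R': array([[ 0.97704452, -0.21274718,  0.01107406],
       [-0.07911389, -0.4106148 , -0.90837023],
       [ 0.19780038,  0.88664205, -0.4180202 ]]), 't': array([-565.36598697,  172.16781169, 1092.03191605])} 0.9818196614583333
top {'fovy': 49.99845806839739, 'cx': 327.98798785627025, 'cy': 241.26026954532267, 'R': array([[ 2.25536089e-02, -9.99745314e-01,  8.00929590e-04],
       [-9.79740636e-01, -2.22617654e-02, -1.99029395e-01],
       [ 1.98996535e-01,  3.70412786e-03, -9.79993193e-01]]), 't': array([  -4.57294465,  607.96606266, 1304.46733253])} 0.9960384114583334
{'t': 0.1, 'joint_positions': array([-1.18559336e+00,  3.51146490e-01,  1.65231278e+00, -2.20575868e-05,
        1.13906211e+00, -8.46074348e-02]), 'joint_vel': array([ 0.00062001,  0.00083871, -0.00204811,  0.00050343, -0.00222606,
       -0.001925  ]), 'effort': array([ 2.07684188e-04, -4.98025846e+01, -2.85703325e+01,  6.99729379e-02,
        2.39279500e-02, -3.93169410e-05]), 'tool_pos': array([ 248.90437649, -490.14537589,  218.19288255]), 'tool_rot': array([-4.57626312e-04,  9.72535231e-01,  2.32755256e-01, -7.94316860e-05]), 'ft_force': array([-1.51413844, -0.29791884, -0.20793811]), 'torque': array([-0.00698739, -0.01257664,  0.04076875]), 'gripper_width': 0.9986965377829026}
```

View pics/side0.png

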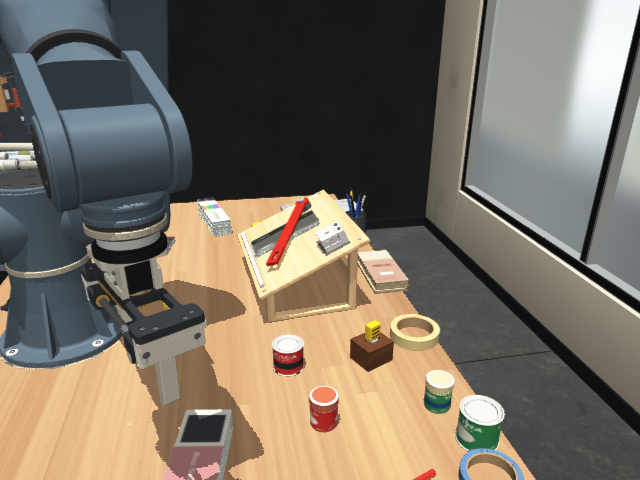

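View pics/top0.png

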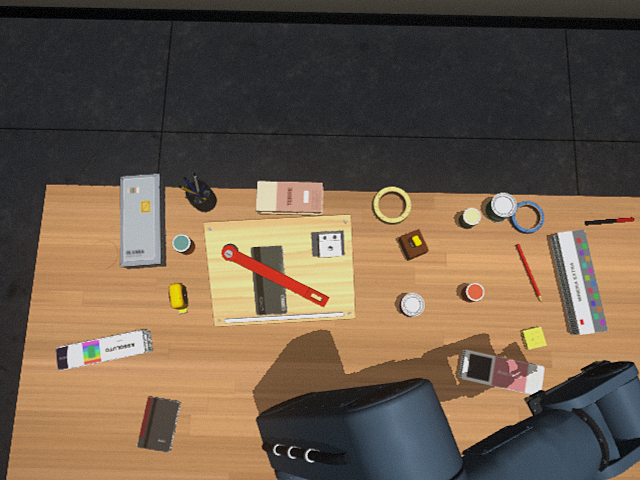

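The side view shows the bar running from (303,205) to (275,260), the fork at (332,237) and the pin block at (372,345). In the top view the hinge is at (229,253), the slot at (317,297), the fork at (328,244) and the pin at (417,240). Next I'll zoom in.

```bash
cat > h.py <<'E'
import numpy as np,cv2
from bench import bot, imaging, ticket
C={n:imaging.calibration(n) for n in("side","top")}
def f(n): return 240/np.tan(np.radians(C[n]["fovy"]/2))
def ray(n,u,v):
    c=C[n]; d=np.array([(u-c["cx"])/f(n),(v-c["cy"])/f(n),1.]); R=np.array(c["R"]);t=np.array(c["t"])
    return -R.T@t, R.T@d
def onplane(n,u,v,p0,nn):
    o,d=ray(n,u,v); s=np.dot(np.array(p0)-o,nn)/np.dot(d,nn); return o+s*d
def onz(n,u,v,z): return onplane(n,u,v,[0,0,z],np.array([0,0,1.]))
def proj(n,X):
    c=C[n]; q=np.array(c["R"])@np.array(X)+np.array(c["t"]); return np.array([c["cx"]+f(n)*q[0]/q[2],c["cy"]+f(n)*q[1]/q[2]])
def cloud(n,d):
    c=C[n]; v,u=np.mgrid[0:480,0:640]; q=np.stack([(u-c["cx"])/f(n)*d,(v-c["cy"])/f(n)*d,d],-1)
    return (q-np.array(c["t"]))@np.array(c["R"])
def tri(u1,v1,u2,v2):
    A=[];b=[]
    for n,u,v in(("side",u1,v1),("top",u2,v2)):
        o,d=ray(n,u,v); d=d/np.linalg.norm(d); P=np.eye(3)-np.outer(d,d); A.append(P); b.append(P@o)
    return np.linalg.lstsq(np.vstack(A),np.hstack(b),rcond=None)[0]
def crop(p,x0,y0,x1,y1,k,name):
    cv2.imwrite(name,cv2.resize(p[y0:y1,x0:x1],None,fx=k,fy=k,interpolation=cv2.INTER_CUBIC))
E
python3 - <<'E'
from h import *
for n,b,k in(("top",(200,205,440,335),3.3),("side",(235,185,425,375),3.1)):
    z=np.load(f"pics/{n}0.npz"); crop(z["p"],*b,k,f"pics/{n}0c.png")
    X=cloud(n,z["d"])
    hsv=cv2.cvtColor(z["p"],cv2.COLOR_BGR2HSV)
    red=cv2.inRange(hsv,(0,170,80),(8,255,255))|cv2.inRange(hsv,(174,170,80),(180,255,255))
    yel=cv2.inRange(hsv,(22,170,120),(34,255,255))
    for nm,m in(("red",red),("yel",yel)):
        k_,l,s,c=cv2.connectedComponentsWithStats(m)
        for i in range(1,k_):
            if s[i,4]>25: print(n,nm,s[i],c[i].round(1),np.median(X[l==i],0).round(1))
    pts=[(212,300),(340,270),(300,235),(230,290),(340,295)] if n=="top" else [(265,280),(330,265),(355,245),(320,205),(315,255)]
    for u,v in pts: print(u,v,X[v,u].round(1),z["p"][v,u])
E
```

```text
top red [616 217  18   6  67] [624.6 219.5] [ 698.2 -811.8   11. ]
top red [ 222  245  107   62 1203] [274.1 275.5] [501.6 138.9 150.2]
top red [516 244  24  52 191] [527.8 270. ] [ 550.7 -537.2    9.5]
top red [468 285  14  14 150] [475.  291.3] [ 484.1 -376.4   60.2]
top yel [412 235  10  11  67] [416.5 240.4] [ 611.9 -221.3   83.3]
top yel [169 284  14  24 252] [175.5 295.2] [456.1 401.3  60.8]
top yel [179 308   8   5  26] [182.3 310.1] [421.7 397.4   5.6]
212 300 [442.5 297.3 100.9] [129 183 215]
340 270 [521.8 -22.6 129.1] [155 221 227]
300 235 [600.6  77.7 166.4] [149 213 228]
230 290 [467.2 250.9 114.7] [136 202 226]
340 295 [462.1 -24.3 103. ] [144 208 227]
side red [266 198  43  68 662] [286.3 233.1] [490.8 110.2 142.1]
side red [274 348  29  16 171] [290.4 357. ] [ 451.6 -239.3   36.4]
side red [275 364  28  10 117] [288.4 369.9] [ 443.6 -239.2    9.3]
side red [311 408  26  24 347] [324.6 420.1] [ 482.1 -397.    25. ]
side red [414 469  22  11 118] [426.2 474.9] [ 609.9 -519.2    8.3]
side yel [365 320  15  21 208] [371.7 329.7] [ 607.6 -228.3   74. ]
265 280 [426.4 -10.1  84.7] [187 243 254]
330 265 [621.8 205.9  -1.6] [ 77 108 138]
355 245 [620.4 -47.  169.7] [193 246 254]
320 205 [597.4 226.2 166.8] [198 247 254]
315 255 [539.6  -8.8 135.4] [188 242 254]
```

```bash
sleep 0
```

```text
(no output)
```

View pics/top0c.png

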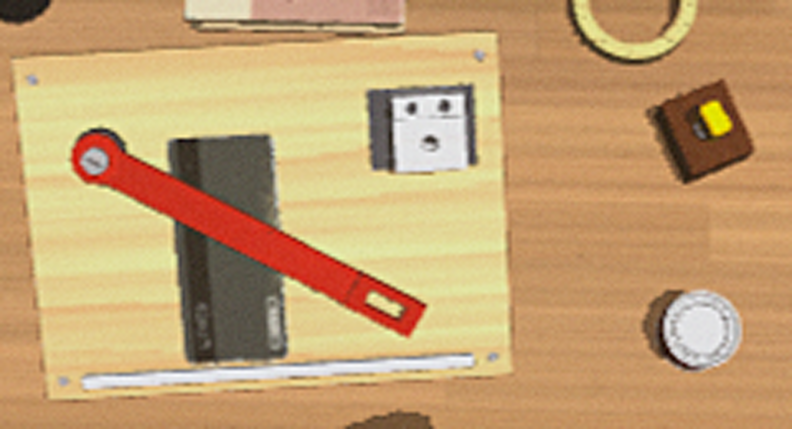

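View pics/side0c.png

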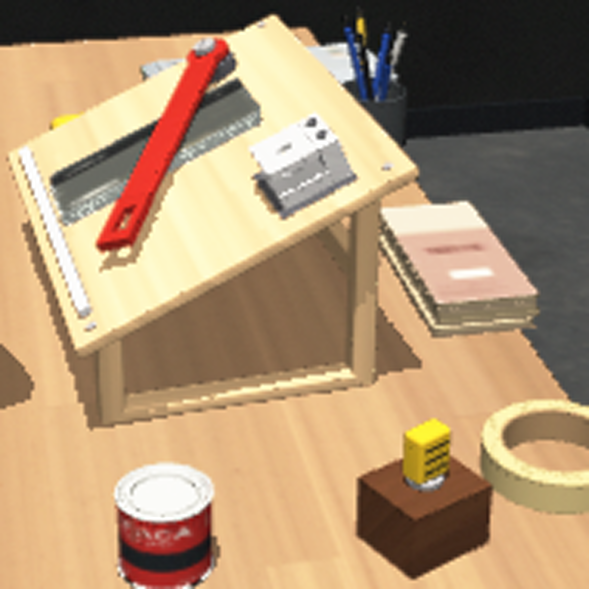

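Run:
```python
from h import *
from scipy.optimize import least_squares
z=np.load("pics/top0.npz");X=cloud("top",z["d"])
zs=np.load("pics/side0.npz");Xs=cloud("side",zs["d"])
hsv=cv2.cvtColor(z["p"],cv2.COLOR_BGR2HSV)
# board plane: 2 passes
def fitp(P):
    for _ in range(6):
        A=np.c_[P[:,:2],np.ones(len(P))]; c=np.linalg.lstsq(A,P[:,2],rcond=None)[0]; r=P[:,2]-A@c; P=P[abs(r)<max(2,2*np.std(r))]
    return c,np.std(r)
poly=np.array([(206,226),(348,218),(352,315),(217,322)])
m=np.zeros((480,640),np.uint8);cv2.fillPoly(m,[poly],1)
c,s=fitp(X[(m>0)&(X[...,2]>60)&(hsv[...,2]>170)&(hsv[...,1]>50)&(hsv[...,0]>14)]); print("top plane",c,s,np.degrees(np.arctan(np.hypot(c[0],c[1]))),np.degrees(np.arctan2(c[1],c[0])))
m=np.zeros((480,640),np.uint8);cv2.fillPoly(m,[np.array([(242,237),(323,194),(366,240),(262,294)])],1)
h2=cv2.cvtColor(zs["p"],cv2.COLOR_BGR2HSV)
cs,s=fitp(Xs[(m>0)&(Xs[...,2]>60)&(h2[...,1]>40)&(h2[...,0]>14)]); print("side plane",cs,s,np.degrees(np.arctan(np.hypot(cs[0],cs[1]))),np.degrees(np.arctan2(cs[1],cs[0])))
corn=[(203.6,223.2),(350.6,215),(354.8,318.3),(215.2,325.6)]
nn=np.array([-c[0],-c[1],1]);nn/=np.linalg.norm(nn);p0=[0,0,c[2]]
P=[onplane("top",u,v,p0,nn) for u,v in corn]
for a in P: print(a.round(1))
print([np.linalg.norm(P[i]-P[(i+1)%4]).round(1) for i in range(4)], np.mean(P,0))
yl=P[0]-P[1]+P[3]-P[2];print("yaw from y",np.degrees(np.arctan2(-yl[0],yl[1])))
xl=P[0]+P[1]-P[2]-P[3];print("yaw x",np.degrees(np.arctan2(xl[1],xl[0])))
sc=[(275/3.1+235,16/3.1+185),(417/3.1+235,174/3.1+185),(85/3.1+235,350/3.1+185),(10/3.1+235,157/3.1+185)]
for (a,b),(u,v) in zip(sc,corn): print("tri",tri(a,b,u,v).round(1))
print("hole tri",tri(328.5,232.7,330.3,248.3))
print("hinge tri",tri(209/3.1+235,47/3.1+185,95/3.3+200,159/3.3+205))
```

```text
top plane [ 4.43018646e-01  3.43235072e-02 -1.01807569e+02] 2.0429400734563887 23.95779250671228 4.430222850204272
side plane [ 4.42919914e-01  3.38431971e-02 -1.03741874e+02] 0.944305114587618 23.951318846620218 4.369439677859417
[620.8 311.5 183.9]
[649.4 -44.8 184.3]
[406.3 -63.6  76. ]
[379.9 290.4  76.5]
[np.float64(357.5), np.float64(266.7), np.float64(355.0), np.float64(264.6)] [514.1100674  123.3443425  130.18638764]
yaw from y 4.419895750864226
yaw x 4.716154018752728
tri [623.7 312.8 178. ]
tri [652.5 -45.3 175.3]
tri [410.8 -64.1  70.8]
tri [381.2 292.   68.9]
hole tri [569.30413826   2.37988559 181.55802363]
hinge tri [552.09501632 247.41522696 175.42405062]
```

```bash
cat >> h.py <<'E'
a=np.radians(24);yw=np.radians(4.43)
BX=np.array([np.cos(a)*np.cos(yw),np.cos(a)*np.sin(yw),np.sin(a)]);BY=np.array([-np.sin(yw),np.cos(yw),0]);BZ=np.cross(BX,BY)
BO=np.array([514.1,123.3,130.0]);BR=np.c_[BX,BY,BZ]
def b2w(p): return BO+BR@np.array(p,float)
def w2b(p): return BR.T@(np.array(p)-BO)
def onb(n,u,v,z): return w2b(onplane(n,u,v,b2w([0,0,z]),BZ))
E
python3 - <<'E'
from h import *
ps=[imaging.capture("top")[0].astype(float) for _ in range(4)]
p=np.mean(ps,0).astype(np.uint8); cv2.imwrite("pics/top1.png",p)
qs=[imaging.capture("side")[0].astype(float) for _ in range(4)]
q=np.mean(qs,0).astype(np.uint8); cv2.imwrite("pics/side1.png",q)
for n,im in(("top",p),("side",q)):
    # sample image in board frame: rectified at given board z
    for zz in(0,32):
        g=[(x,y) for x in(150,-150) for y in(190,-190)]
        src=np.float32([proj(n,b2w([x,y,zz])) for x,y in g]); dst=np.float32([((190-y)*2,(150-x)*2) for x,y in g])
        H=cv2.getPerspectiveTransform(src,dst); w=cv2.warpPerspective(im,H,(760,600),flags=cv2.INTER_CUBIC)
        for y in range(-150,190,50): cv2.line(w,((190-y)*2,0),((190-y)*2,6),(0,0,255),1)
        cv2.imwrite(f"pics/{n}_r{zz}.png",w)
w=np.hstack([cv2.imread("pics/top_r32.png")[50:290,480:720],cv2.imread("pics/side_r32.png")[50:290,480:720]])
cv2.imwrite("pics/rf.png",cv2.resize(w,None,fx=1.6,fy=1.6))
E
```

```text
(no output)
```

View pics/rf.png

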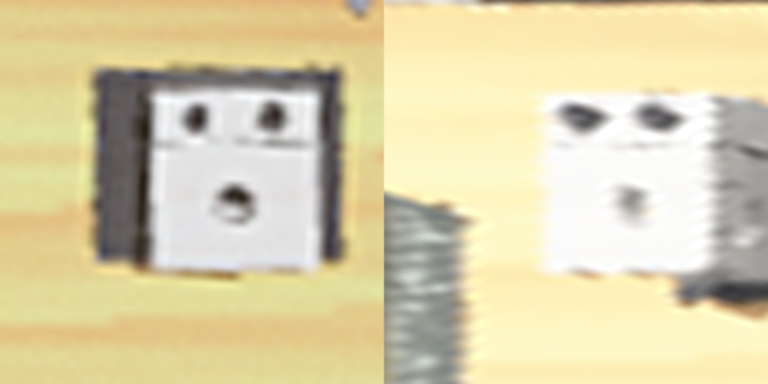

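View pics/top_r0.png

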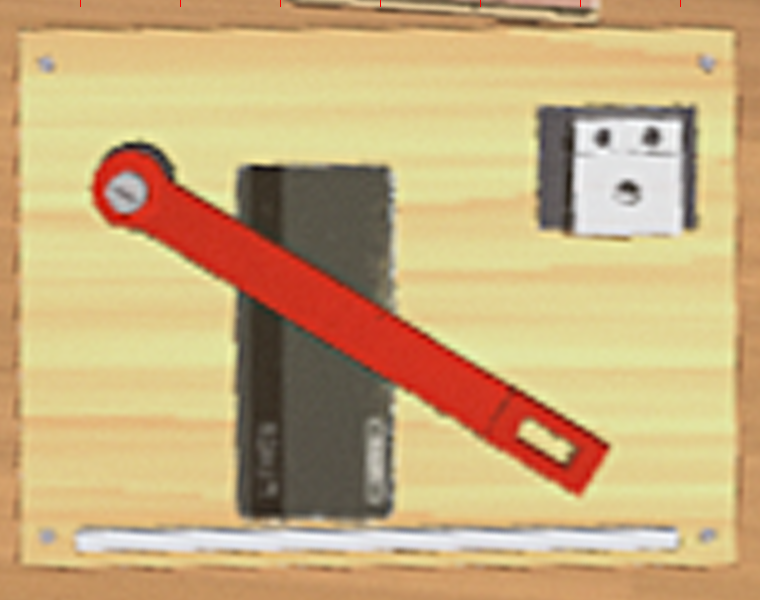

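View pics/side_r0.png

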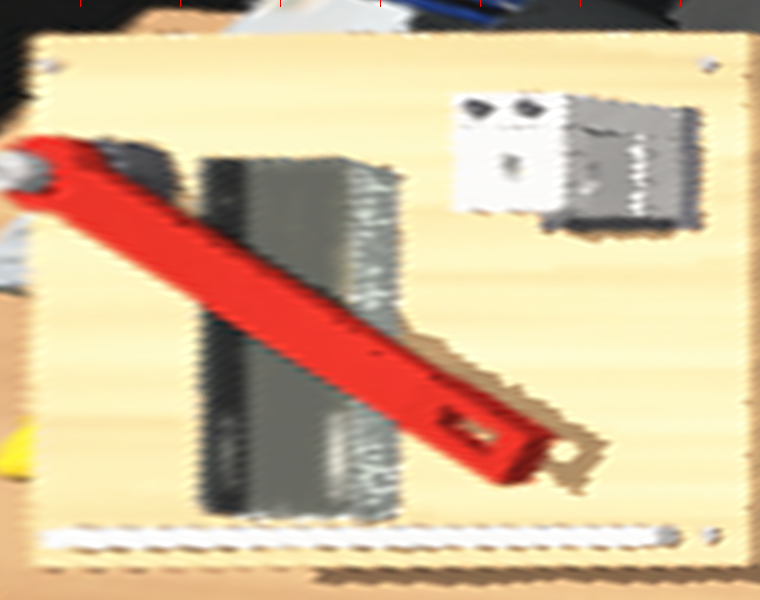

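Run:
```python
from h import *
p=cv2.imread("pics/top1.png");q=cv2.imread("pics/side1.png")
crop(p,390,215,440,265,8,"pics/pt.png");crop(q,340,310,405,375,8,"pics/ps.png")
w=np.hstack([cv2.resize(cv2.imread("pics/pt.png"),(380,380)),cv2.resize(cv2.imread("pics/ps.png"),(380,380))]);cv2.imwrite("pics/pp.png",w)
for n,im in(("top",p),("side",q)):
    hsv=cv2.cvtColor(im,cv2.COLOR_BGR2HSV)
    m=cv2.inRange(hsv,(20,140,90),(36,255,255))
    k,l,s,c=cv2.connectedComponentsWithStats(m)
    for i in range(1,k):
        if 40<s[i,4]<300: print(n,s[i],c[i])
```

```text
top [141 201   9  11  97] [145. 206.]
top [412 235  10  13  74] [416.37837838 240.63513514]
side [ 99 281  24  28  49] [108.3877551  292.87755102]
side [ 96 295  13  12  59] [101.11864407 299.23728814]
side [158 300  11   9  43] [163. 304.]
side [365 320  15  21 254] [371.95275591 329.92913386]
```

View pics/pp.png

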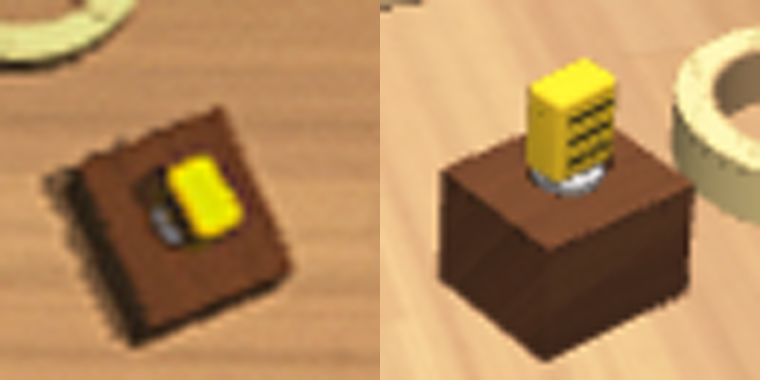

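Run:
```python
from h import *
p=cv2.imread("pics/top1.png");q=cv2.imread("pics/side1.png")
def up(im,b,k=8): return cv2.resize(im[b[1]:b[3],b[0]:b[2]],None,fx=k,fy=k,interpolation=cv2.INTER_CUBIC)
b=(400,225,432,260);k=8
u=up(p,b); hsv=cv2.cvtColor(u,cv2.COLOR_BGR2HSV)
for lo in((20,120,110),(20,120,150)):
    m=cv2.inRange(hsv,lo,(38,255,255)); c=max(cv2.findContours(m,0,1)[0],key=cv2.contourArea)[:,0].astype(float)
    P=np.array([onz("top",x/k+b[0]-.44,y/k+b[1]-.44,84)[:2] for x,y in c]).astype(np.float32)
    print("grip",cv2.minAreaRect(P))
# block top
b=(390,215,440,265);u=up(p,b);hsv=cv2.cvtColor(u,cv2.COLOR_BGR2HSV);print(hsv[250,260],hsv[100,60])
m=cv2.inRange(hsv,(0,90,45),(12,255,130));cv2.imwrite("pics/bm.png",m)
c=max(cv2.findContours(m,0,1)[0],key=cv2.contourArea)[:,0].astype(float)
P=np.array([onz("top",x/k+b[0]-.44,y/k+b[1]-.44,45)[:2] for x,y in c]).astype(np.float32);print("block",cv2.minAreaRect(P))
print("pintop tri",tri(373,323.7,417,240.9), onz("top",417,240.9,84),onz("side",373,323.7,84))
```

```text
grip ((610.7900390625, -221.80117797851562), (29.10194969177246, 19.53099822998047), 27.85333251953125)
grip ((611.337158203125, -221.9013214111328), (28.228132247924805, 18.469663619995117), 27.84677505493164)
[ 10 169 110] [ 14 127 189]
block ((609.2765502929688, -219.58505249023438), (67.49949645996094, 61.50493621826172), 22.514371871948242)
pintop tri [ 611.15977547 -223.59261388   82.0734488 ] [ 609.49997091 -223.00663355   84.        ] [ 611.55762048 -226.22547359   84.        ]
```

View pics/bm.png

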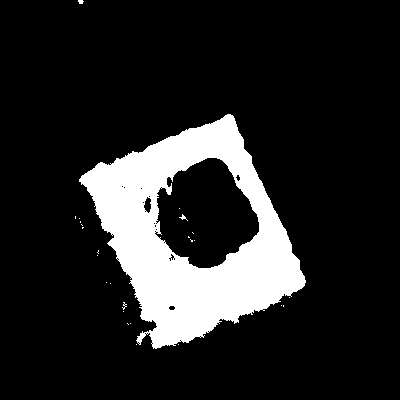

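```bash
cat >> h.py <<'E'
from scipy.spatial.transform import Rotation as Ro
TR=np.c_[BX,-BY,-BZ]
def qR(q): return Ro.from_quat([q[1],q[2],q[3],q[0]]).as_matrix()
def goal(pos,R,n=None):
    s=bot.get_state();p0=s["tool_pos"];R0=qR(s["tool_rot"])
    rv=Ro.from_matrix(R0.T@R).as_rotvec();d=np.array(pos)-p0
    m=max(np.degrees(np.linalg.norm(rv))/6.5,np.linalg.norm(d)/36)
    n=n or max(1,int(np.ceil(m)))
    A=np.zeros((3,3));Rk=R0.copy();st=Ro.from_rotvec(rv/n).as_matrix()
    for _ in range(n): A+=Rk;Rk=Rk@st
    sh=np.linalg.solve(A,d)
    print("n",n,"linear cm",(sh/10).round(3).tolist(),"dr",(rv/n).round(4).tolist(),"dist",np.linalg.norm(d).round(1),"ft",s["ft_force"].round(1),"t",s["t"],"w",round(s["gripper_width"],3))
def st():
    s=bot.get_state();print("board",w2b(s["tool_pos"]).round(1),"ft(board)",(BR.T@s["ft_force"]).round(1),"tq",s["torque"].round(2),"t",round(s["t"],2),"w",round(s["gripper_width"],3),"j",s["joint_positions"].round(2))
E
python3 - <<'E'
from h import *
print(b2w([-97,-72,90]))
goal(b2w([-97,-72,90]),TR)
E
```

```text
[394.81525219  41.84296073 172.76563681]
n 16 linear cm [1.753, -2.96, 0.601] dr [-0.0051, 0.0258, 0.0242] dist 553.7 ft [-0.7  0.1  0.4] t 0.5 w 1.004
```

>>> {"op": "carry_out", "data": {"hand": [1, 1, 1, 1, 1], "linear": [[1.75, -2.96, 0.6], [1.75, -2.96, 0.6], [1.75, -2.96, 0.6], [1.75, -2.96, 0.6], [1.75, -2.96, 0.6]], "dr": [[-0.005, 0.026, 0.024], [-0.005, 0.026, 0.024], [-0.005, 0.026, 0.024], [-0.005, 0.026, 0.024], [-0.005, 0.026, 0.024]], "force": 20}}

```text
t: 0.92
tool_pos: [269.5, -317.7, 191.8]
tool_rot: [-0.003, 0.983, 0.173, 0.067]
ft_force: [0.4, -0.0, 0.4]
gripper_width: 0.689
```

>>> {"op": "carry_out", "data": {"hand": [1, 1, 1, 1, 1], "linear": [[1.75, -2.96, 0.6], [1.75, -2.96, 0.6], [1.75, -2.96, 0.6], [1.75, -2.96, 0.6], [1.75, -2.96, 0.6]], "dr": [[-0.005, 0.026, 0.024], [-0.005, 0.026, 0.024], [-0.005, 0.026, 0.024], [-0.005, 0.026, 0.024], [-0.005, 0.026, 0.024]]}}

```text
t: 1.33
tool_pos: [313.4, -149.8, 175.8]
tool_rot: [-0.006, 0.985, 0.112, 0.132]
ft_force: [0.9, 0.4, 0.1]
gripper_width: 0.329
```

Run:
```python
from h import *
st();goal(b2w([-97,-72,90]),TR)
```

```text
board [-183.5 -256.8  131.8] ft(board) [ 0.9  0.3 -0.3] tq [ 0.    0.09 -0.06] t 1.33 w 0.329 j [-0.75 -0.07  2.3   0.3   0.77  0.39]
n 6 linear cm [1.756, -2.936, 0.616] dr [-0.0054, 0.0254, 0.024] dist 208.3 ft [0.9 0.4 0.1] t 1.3333 w 0.329
```

>>> {"op": "carry_out", "data": {"hand": [1, 1, 1, 1, 1], "linear": [[1.75, -2.96, 0.6], [1.75, -2.96, 0.6], [1.75, -2.96, 0.6], [1.75, -2.96, 0.6], [1.75, -2.96, 0.6]], "dr": [[-0.005, 0.026, 0.024], [-0.005, 0.026, 0.024], [-0.005, 0.026, 0.024], [-0.005, 0.026, 0.024], [-0.005, 0.026, 0.024]]}}

```text
t: 1.75
tool_pos: [378.1, 11.2, 173.0]
tool_rot: [-0.009, 0.979, 0.051, 0.197]
ft_force: [0.3, -0.6, -0.1]
gripper_width: 0.012
```

>>> {"op": "carry_out", "data": {"hand": [1, 1, 1, 1], "linear": [[1.75, -2.9, 0.6], [0, 0, 0], [0, 0, 0], [0, 0, 0]], "dr": [[-0.005, 0.025, 0.024], [0, 0, 0], [0, 0, 0], [0, 0, 0]]}}

```text
t: 2.08
tool_pos: [391.0, 35.7, 173.4]
tool_rot: [-0.009, 0.978, 0.042, 0.206]
ft_force: [-0.8, -0.0, 0.9]
gripper_width: 0.002
```

Run:
```python
from h import *
st();goal(b2w([-97,-72,40]),TR)
p,d=imaging.capture("top");q,_=imaging.capture("side")
crop(p,180,200,380,350,3.9,"pics/t2.png");crop(q,200,150,400,330,3.9,"pics/s2.png")
```

```text
board [-100.7  -77.8   92.3] ft(board) [-0.3  0.   1.2] tq [ 0.01  0.2  -0.02] t 2.08 w 0.002 j [-0.07 -0.06  2.34  0.15  0.45  1.29]
n 2 linear cm [0.193, -0.282, 2.614] dr [-0.0016, 0.0022, 0.0038] dist 52.7 ft [-0.8 -0.   0.9] t 2.0833 w 0.002
```

View pics/s2.png

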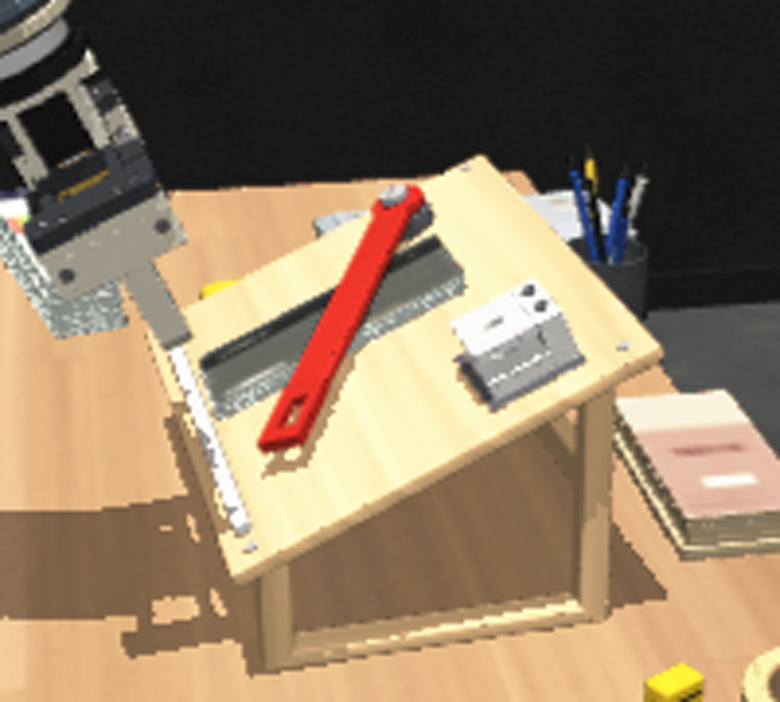

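View pics/t2.png

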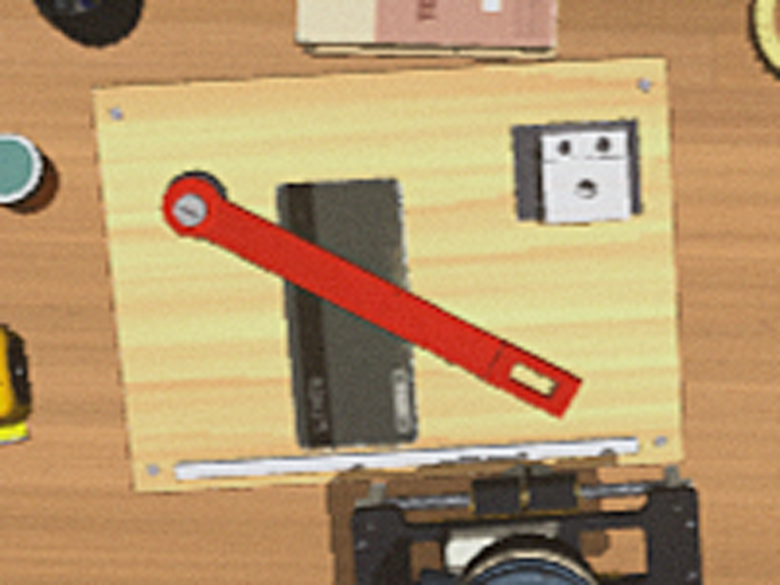

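The fingers are closed above the downhill lip, at about (185,345) in the side crop. The bar end is at (570,400) in the top crop. I'll descend downhill of the bar.

>>> {"op": "carry_out", "data": {"hand": [1, 1, 1, 1, 1], "linear": [[0.15, -0.25, 2.2], [0.1, -0.2, 2.2], [0, 0, 2.0], [0, 0, 1.1], [0, 0, 0]], "dr": [[0, 0.002, 0.004], [0, 0, 0], [0, 0, 0], [0, 0, 0], [0, 0, 0]]}}

```text
t: 2.6
tool_pos: [423.1, 41.9, 104.1]
tool_rot: [-0.009, 0.978, 0.038, 0.205]
ft_force: [-1.1, 0.5, -0.9]
gripper_width: 0.003
```

Run:
```python
from h import *
st();goal(b2w([-97,-72,14]),TR)
```

```text
board [-99.2 -74.2  15.8] ft(board) [-1.3  0.6 -0.4] tq [ 0.04  0.23 -0.03] t 2.6 w 0.003 j [-0.04  0.18  2.34  0.24  0.22  1.23]
n 1 linear cm [0.221, -0.215, 0.183] dr [-0.0021, 0.005, -0.0003] dist 3.6 ft [-1.1  0.5 -0.9] t 2.6 w 0.003
```

>>> {"op": "carry_out", "data": {"hand": [1, 1, 1, 1, 1], "linear": [[0.5, -0.2, 0.2], [0.8, 0, 0], [0.8, 0, 0], [0.8, 0, 0], [0.8, 0, 0]], "dr": [[-0.002, 0.005, 0], [0, 0, 0], [0, 0, 0], [0, 0, 0], [0, 0, 0]]}}

```text
t: 3.02
tool_pos: [458.6, 47.6, 120.1]
tool_rot: [-0.008, 0.977, 0.039, 0.21]
ft_force: [-2.5, -0.3, 0.5]
gripper_width: 0.003
```

>>> {"op": "carry_out", "data": {"hand": [1, 1, 1, 1, 1], "linear": [[0.8, 0, 0], [0.8, 0, 0], [0.8, 0, 0], [0.8, 0, 0], [0.8, 0, 0]], "dr": [[0, 0, 0], [0, 0, 0], [0, 0, 0], [0, 0, 0], [0, 0, 0]]}}

```text
t: 3.43
tool_pos: [494.8, 50.9, 135.8]
tool_rot: [-0.008, 0.977, 0.039, 0.209]
ft_force: [-1.6, -0.8, 0.0]
gripper_width: 0.006
```

Run:
```python
from h import *
st();goal(b2w([30,-72,14]),TR)
q,_=imaging.capture("side")
crop(q,200,150,400,330,3.9,"pics/s3.png")
```

```text
board [-20.3 -70.7  15.4] ft(board) [-1.5 -0.7  0.7] tq [-0.06  0.45 -0.04] t 3.43 w 0.006 j [-0.01  0.22  2.16  0.11  0.34  1.38]
n 2 linear cm [2.516, 0.069, 0.078] dr [-0.0005, -0.0016, 0.0009] dist 50.4 ft [-1.6 -0.8  0. ] t 3.4333 w 0.006
```

View pics/s3.png

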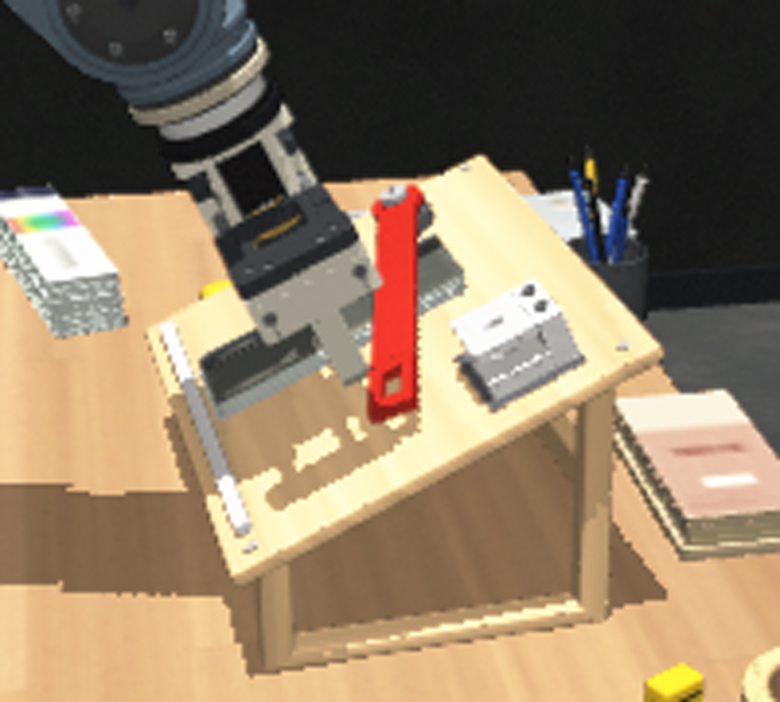

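The fingers at (350,370) are pushing the bar, whose end is at (390,400). I'll keep going and slow down near the stop.

>>> {"op": "carry_out", "data": {"hand": [1, 1, 1, 1, 1], "linear": [[1.0, 0.05, 0.05], [1.0, 0, 0], [1.0, 0, 0], [1.0, 0, 0], [0.5, 0, 0]], "dr": [[0, 0, 0], [0, 0, 0], [0, 0, 0], [0, 0, 0], [0, 0, 0]]}}

```text
t: 3.9
tool_pos: [536.9, 53.7, 154.4]
tool_rot: [-0.008, 0.977, 0.039, 0.21]
ft_force: [-1.3, -0.2, -0.0]
gripper_width: 0.007
```

>>> {"op": "carry_out", "data": {"hand": [1, 1, 1, 1, 1], "linear": [[0.2, 0, 0], [0.2, 0, 0], [0.2, 0, 0], [0, 0, 0], [0, 0, 0]], "dr": [[0, 0, 0], [0, 0, 0], [0, 0, 0], [0, 0, 0], [0, 0, 0]]}}

```text
t: 4.32
tool_pos: [540.7, 54.1, 156.0]
tool_rot: [-0.008, 0.977, 0.039, 0.21]
ft_force: [0.1, 0.5, 0.4]
gripper_width: 0.008
```

Run:
```python
from h import *
st();goal(b2w([38.5,-72,14]),TR)
```

```text
board [ 30.  -71.1  15.1] ft(board) [0.3 0.5 0.3] tq [0.01 0.24 0.02] t 4.32 w 0.008 j [-0.    0.26  2.03  0.08  0.43  1.42]
n 1 linear cm [0.852, 0.095, 0.118] dr [-0.001, -0.0036, 0.0018] dist 8.7 ft [0.1 0.5 0.4] t 4.3167 w 0.008
```

>>> {"op": "carry_out", "data": {"hand": [1, 1, 1, 1, 1], "linear": [[0.15, 0, 0], [0.15, 0, 0], [0.15, 0, 0], [0.15, 0, 0], [0, 0, 0]], "dr": [[0, 0, 0], [0, 0, 0], [0, 0, 0], [0, 0, 0], [0, 0, 0]]}}

```text
t: 4.73
tool_pos: [546.5, 54.5, 158.6]
tool_rot: [-0.008, 0.977, 0.039, 0.209]
ft_force: [-0.4, -0.9, -0.4]
gripper_width: 0.008
```

>>> {"op": "carry_out", "data": {"hand": [1, 1, 1], "linear": [[0.1, 0, 0], [0.1, 0, 0], [0, 0, 0]], "dr": [[0, 0, 0], [0, 0, 0], [0, 0, 0]]}}

```text
t: 4.98
tool_pos: [548.0, 54.6, 159.3]
tool_rot: [-0.008, 0.977, 0.039, 0.209]
ft_force: [-1.3, -0.8, -1.3]
gripper_width: 0.007
```

Run:
```python
from h import *
st()
```

```text
board [ 38.  -71.1  15.1] ft(board) [-1.8 -0.7 -0.6] tq [-0.16  0.42 -0.15] t 4.98 w 0.007 j [-0.    0.27  2.01  0.08  0.44  1.43]
```

>>> {"op": "carry_out", "data": {"hand": [1, 1, 1], "linear": [[0.1, 0, 0], [0, 0, 0], [0, 0, 0]], "dr": [[0, 0, 0], [0, 0, 0], [0, 0, 0]]}}

```text
t: 5.23
tool_pos: [548.1, 54.7, 159.2]
tool_rot: [-0.008, 0.977, 0.039, 0.208]
ft_force: [-5.5, -1.4, 1.1]
gripper_width: 0.009
```

>>> {"op": "carry_out", "data": {"hand": [1, 1, 1], "linear": [[0.1, 0, 0], [0, 0, 0], [0, 0, 0]], "dr": [[0, 0, 0], [0, 0, 0], [0, 0, 0]]}}

```text
t: 5.48
tool_pos: [548.3, 54.7, 159.2]
tool_rot: [-0.008, 0.977, 0.039, 0.207]
ft_force: [-9.5, -3.5, 2.7]
gripper_width: 0.005
```

Run:
```python
from h import *
st()
p,_=imaging.capture("top");q,_=imaging.capture("side")
crop(q,240,170,380,280,5.5,"pics/s4.png");crop(p,200,205,380,335,4.2,"pics/t4.png")
```

```text
board [ 38.1 -71.   14.9] ft(board) [-7.8 -2.7  6.4] tq [-0.45  1.57 -0.16] t 5.48 w 0.005 j [-0.    0.27  2.01  0.08  0.45  1.43]
```

View pics/s4.png

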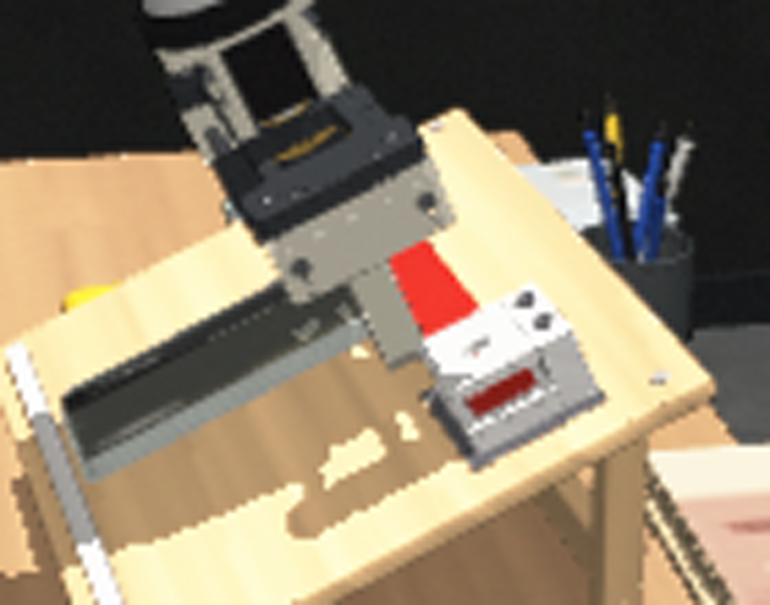

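View pics/t4.png

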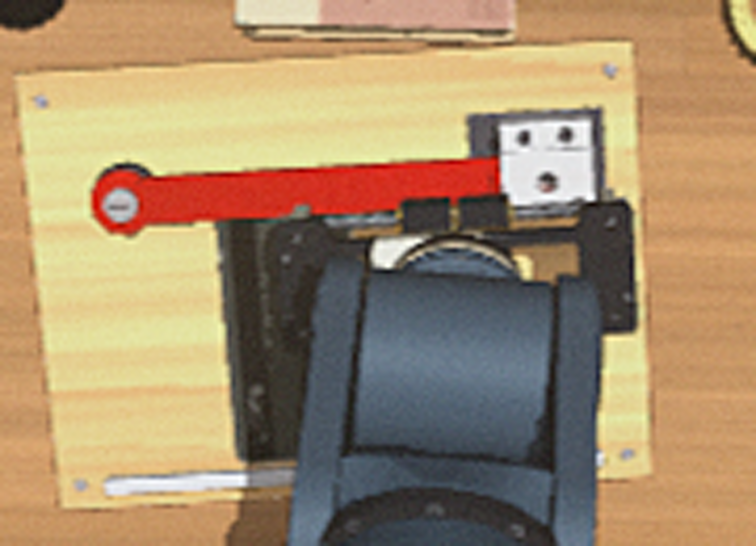

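The bar lies straight and enters the fork: its red end shows through the side slot at (500,390) in the side crop. The stop holds at x = 38.1 (38.5 expected). The fingers are beside the ear, so I'll touch its side to feel the fork's y position.

>>> {"op": "carry_out", "data": {"hand": [1, 1, 1, 1, 1], "linear": [[-0.3, 0, -0.3], [0, 0.2, 0], [0, 0.2, 0], [0, 0.15, 0], [0, 0, 0]], "dr": [[0, 0, 0], [0, 0, 0], [0, 0, 0], [0, 0, 0], [0, 0, 0]]}}

```text
t: 6.0
tool_pos: [546.7, 48.7, 161.8]
tool_rot: [-0.008, 0.977, 0.039, 0.21]
ft_force: [0.1, -0.3, 0.6]
gripper_width: 0.004
```

>>> {"op": "carry_out", "data": {"hand": [1, 1, 1, 1, 1], "linear": [[0, 0.1, 0], [0, 0.1, 0], [0, 0.1, 0], [0, 0, 0], [0, 0, 0]], "dr": [[0, 0, 0], [0, 0, 0], [0, 0, 0], [0, 0, 0], [0, 0, 0]]}}

```text
t: 6.42
tool_pos: [546.5, 45.9, 161.6]
tool_rot: [-0.008, 0.977, 0.039, 0.209]
ft_force: [0.7, 0.4, -0.6]
gripper_width: 0.002
```

Run:
```python
from h import *
st()
```

```text
board [ 36.9 -79.6  18.1] ft(board) [ 0.4  0.4 -0.9] tq [-0.    0.21  0.04] t 6.42 w 0.002 j [-0.02  0.26  2.02  0.1   0.45  1.39]
```

>>> {"op": "carry_out", "data": {"hand": [1, 1, 1, 1], "linear": [[0, 0.1, 0], [0, 0, 0], [0, 0.1, 0], [0, 0, 0]], "dr": [[0, 0, 0], [0, 0, 0], [0, 0, 0], [0, 0, 0]]}}

```text
t: 6.75
tool_pos: [546.7, 43.9, 161.6]
tool_rot: [-0.008, 0.977, 0.039, 0.209]
ft_force: [0.7, 0.2, -0.4]
gripper_width: 0.004
```

>>> {"op": "carry_out", "data": {"hand": [1, 1, 1], "linear": [[0, 0.1, 0], [0, 0, 0], [0, 0, 0]], "dr": [[0, 0, 0], [0, 0, 0], [0, 0, 0]]}}

```text
t: 7.0
tool_pos: [546.7, 43.5, 161.6]
tool_rot: [-0.009, 0.977, 0.039, 0.209]
ft_force: [-0.6, 7.5, 0.6]
gripper_width: 0.011
```

>>> {"op": "carry_out", "data": {"hand": [1, 1, 1], "linear": [[0, 0.1, 0], [0, 0, 0], [0, 0, 0]], "dr": [[0, 0, 0], [0, 0, 0], [0, 0, 0]]}}

```text
t: 7.25
tool_pos: [546.7, 43.3, 161.6]
tool_rot: [-0.009, 0.977, 0.039, 0.209]
ft_force: [-0.2, 14.8, 0.3]
gripper_width: 0.01
```

Run:
```python
from h import *
st()
```

```text
board [ 36.9 -82.3  18.2] ft(board) [ 1.  14.8 -0.1] tq [2.21 0.18 1.08] t 7.25 w 0.01 j [-0.03  0.26  2.02  0.11  0.45  1.37]
```

>>> {"op": "carry_out", "data": {"hand": [1, 1, 1, 1, 1], "linear": [[0, -0.6, 0], [-0.3, -0.3, -1.5], [0, 0, -3], [0, 0, -3.5], [0, 0, -2]], "dr": [[0, 0, 0], [0, 0, 0], [0, 0, 0], [0, 0, 0], [0, 0, 0]]}}

```text
t: 7.67
tool_pos: [502.1, 47.5, 254.2]
tool_rot: [-0.008, 0.977, 0.039, 0.21]
ft_force: [-0.2, -0.4, 0.9]
gripper_width: 0.005
```

```bash
cat >> h.py <<'E'
def VR(deg):
    c,s=np.cos(np.radians(deg)),np.sin(np.radians(deg)); return np.array([[c,s,0],[s,-c,0],[0,0,-1.]])
E
python3 - <<'E'
from h import *
st(); goal([611,-222,170],VR(27.85))
p,_=imaging.capture("top");q,_=imaging.capture("side")
crop(q,240,170,380,280,5.5,"pics/s5.png")
E
```

```text
board [ 34.2 -74.6 120.7] ft(board) [ 0.1 -0.4  0.9] tq [-0.01  0.19  0.02] t 7.67 w 0.005 j [-0.02  0.04  2.01  0.07  0.67  1.43]
n 9 linear cm [0.163, 3.199, 1.056] dr [0.0096, -0.0465, -0.0445] dist 302.6 ft [-0.2 -0.4  0.9] t 7.6667 w 0.005
```

View pics/s5.png

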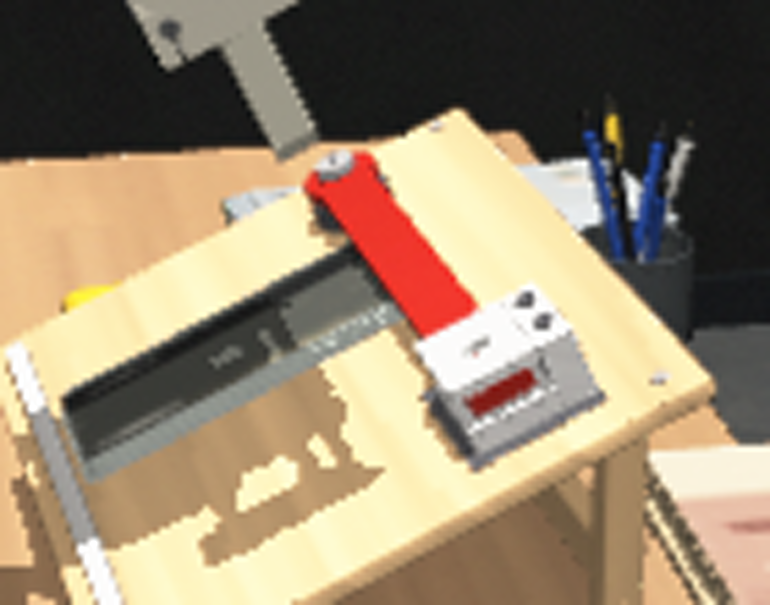

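The bar remained home, with its end at (500,390) inside the fork. Next is the pin. I'll travel level first, then descend.

>>> {"op": "carry_out", "data": {"hand": [1, 1, 0.6, 0.3, 0], "linear": [[0.16, 3.2, 1.05], [0.16, 3.2, 1.05], [0.16, 3.2, 1.05], [0.16, 3.2, 1.05], [0.16, 3.2, 1.05]], "dr": [[0.01, -0.046, -0.044], [0.01, -0.046, -0.044], [0.01, -0.046, -0.044], [0.01, -0.046, -0.044], [0.01, -0.046, -0.044]]}}

```text
t: 8.18
tool_pos: [553.7, -108.3, 204.6]
tool_rot: [-0.006, 0.984, 0.152, 0.093]
ft_force: [1.2, 0.5, 0.9]
gripper_width: 0.174
```

>>> {"op": "carry_out", "data": {"hand": [0, 0, 0, 0, 0], "linear": [[0.16, 3.2, 1.05], [0.16, 3.2, 1.05], [0.16, 3.2, 1.05], [0.16, 3.2, 1.05], [0, 0, 0]], "dr": [[0.01, -0.046, -0.044], [0.01, -0.046, -0.044], [0.01, -0.046, -0.044], [0.01, -0.046, -0.044], [0, 0, 0]]}}

```text
t: 8.6
tool_pos: [611.7, -225.8, 161.7]
tool_rot: [-0.004, 0.971, 0.239, -0.002]
ft_force: [1.0, -0.3, -0.1]
gripper_width: 0.53
```

>>> {"op": "carry_out", "data": {"hand": [0, 0, 0], "linear": [[0, 0, 0], [0, 0, 0], [0, 0, 0]], "dr": [[0, 0, 0], [0, 0, 0], [0, 0, 0]]}}

```text
t: 8.85
tool_pos: [610.4, -221.2, 167.2]
tool_rot: [-0.003, 0.971, 0.239, 0.001]
ft_force: [0.7, 0.8, -0.5]
gripper_width: 0.744
```

Run:
```python
from h import *
st(); goal([611,-222,100],VR(27.85))
p,_=imaging.capture("top");q,_=imaging.capture("side")
crop(q,310,250,440,390,4.2,"pics/s6.png")
crop(p,370,200,470,280,6,"pics/t6.png")
```

```text
board [  78.5 -351.     5.7] ft(board) [ 0.5  0.7 -0.8] tq [-0.01  0.02 -0.  ] t 8.85 w 0.744 j [-0.42  0.58  1.42  0.01  1.14  0.66]
n 2 linear cm [-0.001, 0.059, 3.358] dr [-0.0023, -0.0019, -0.0017] dist 67.2 ft [ 0.7  0.8 -0.5] t 8.85 w 0.744
```

View pics/s6.png

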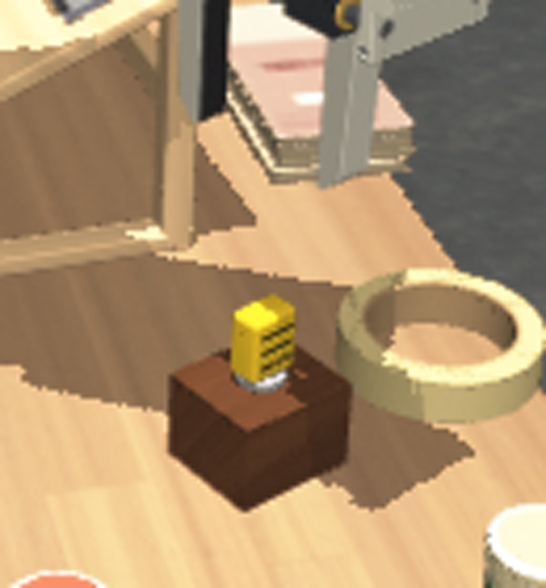

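View pics/t6.png

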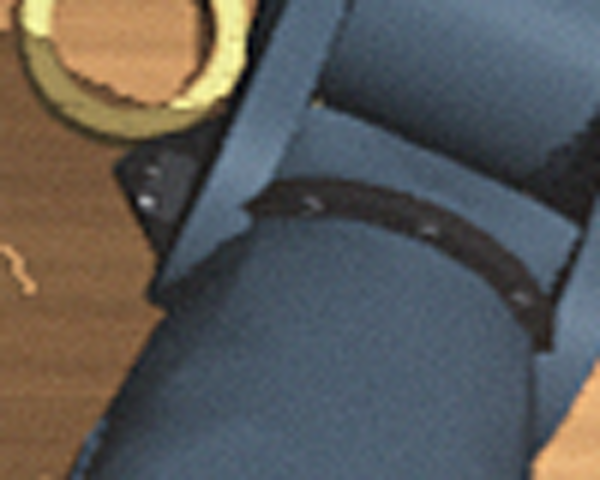

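The fingers straddle the pin at (200,110) and (345,185) in the side crop, with the pin at (264,340). Descending.

>>> {"op": "carry_out", "data": {"hand": [0.4, 0.4, 0.4, 0.4, 0.4], "linear": [[0, 0.06, 3.3], [0, 0.05, 3.3], [0, 0, 2.5], [0, 0, 1.5], [0, 0, 0.9]], "dr": [[-0.002, -0.002, -0.002], [0, 0, 0], [0, 0, 0], [0, 0, 0], [0, 0, 0]]}}

```text
t: 9.37
tool_pos: [610.4, -221.8, 50.7]
tool_rot: [-0.002, 0.971, 0.24, -0.0]
ft_force: [0.9, 0.2, 0.7]
gripper_width: 0.612
```

>>> {"op": "carry_out", "data": {"hand": [0.4, 0.4], "linear": [[0, 0, 0], [0, 0, 0]], "dr": [[0, 0, 0], [0, 0, 0]]}}

```text
t: 9.53
tool_pos: [611.6, -222.6, 53.1]
tool_rot: [-0.001, 0.971, 0.24, 0.001]
ft_force: [0.9, -0.8, 0.8]
gripper_width: 0.596
```

Run:
```python
from h import *
st(); goal([611,-222,53],VR(27.85))
q,_=imaging.capture("side")
crop(q,310,250,440,390,4.2,"pics/s7.png")
```

```text
board [  33.1 -352.4  -98.9] ft(board) [ 1.1 -0.9  0.4] tq [0.01 0.03 0.02] t 9.53 w 0.596 j [-0.42  0.72  1.49  0.    0.93  0.66]
n 1 linear cm [-0.026, -0.082, 0.01] dr [-0.0017, -0.0021, -0.0013] dist 0.9 ft [ 0.9 -0.8  0.8] t 9.5333 w 0.596
```

View pics/s7.png

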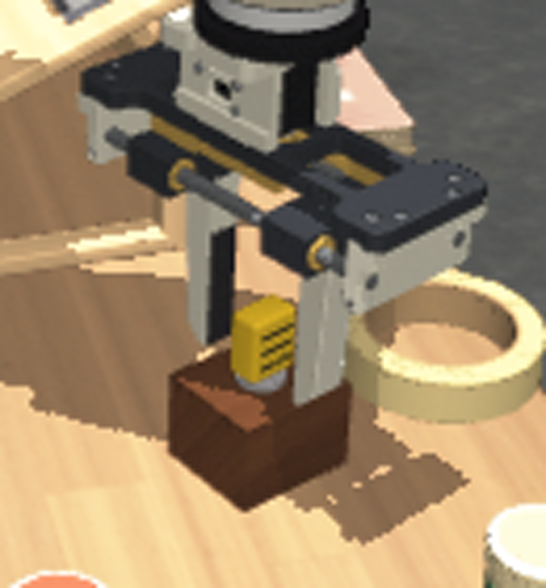

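The fingers are on either side of the grip (the pin is at (263,340)), just above the block. Closing.

>>> {"op": "carry_out", "data": {"hand": [0.85, 0.85, 0.9, 0.9, 0.9], "linear": [[0, 0, 0], [0, 0, 0], [0, 0, 0], [0, 0, 0], [0, 0, 0]], "dr": [[0, 0, 0], [0, 0, 0], [0, 0, 0], [0, 0, 0], [0, 0, 0]], "force": 40}}

```text
t: 10.0
tool_pos: [611.4, -222.7, 52.4]
tool_rot: [-0.001, 0.971, 0.24, 0.001]
ft_force: [-0.1, -0.4, 0.8]
gripper_width: 0.293
```

>>> {"op": "carry_out", "data": {"hand": [1, 1, 1], "linear": [[0, 0, 0], [0, 0, 0], [0, 0, 0]], "dr": [[0, 0, 0], [0, 0, 0], [0, 0, 0]]}}

```text
t: 10.25
tool_pos: [611.3, -222.7, 52.2]
tool_rot: [-0.001, 0.971, 0.24, 0.0]
ft_force: [0.3, -0.7, 1.0]
gripper_width: 0.192
```

Run:
```python
from h import *
st(); goal([611,-222,53],VR(27.85))
```

```text
board [  32.5 -352.5  -99.6] ft(board) [ 0.6 -0.8  0.8] tq [0.01 0.08 0.  ] t 10.25 w 0.192 j [-0.42  0.72  1.49  0.    0.93  0.66]
n 1 linear cm [0.005, -0.074, -0.079] dr [-0.0025, -0.0014, -0.0016] dist 1.1 ft [ 0.3 -0.7  1. ] t 10.25 w 0.192
```

The width is 17.9 mm, so it has gripped on the 18 mm flats. Lifting straight up.

>>> {"op": "carry_out", "data": {"hand": [1, 1, 1, 1, 1], "linear": [[0, 0, 0], [0, 0, -0.7], [0, 0, -1.5], [0, 0, -2.5], [0, 0, -3]], "dr": [[0, 0, 0], [0, 0, 0], [0, 0, 0], [0, 0, 0], [0, 0, 0]]}}

```text
t: 10.67
tool_pos: [610.4, -222.5, 128.9]
tool_rot: [-0.002, 0.971, 0.24, -0.001]
ft_force: [-0.3, -1.2, -0.6]
gripper_width: 0.191
```

>>> {"op": "carry_out", "data": {"hand": [1, 1, 1, 1, 1], "linear": [[0, 0, -3], [0, 0, -3], [0, 0, -3], [0, 0, 0], [0, 0, 0]], "dr": [[0, 0, 0], [0, 0, 0], [0, 0, 0], [0, 0, 0], [0, 0, 0]]}}

```text
t: 11.08
tool_pos: [611.8, -223.4, 221.1]
tool_rot: [-0.0, 0.971, 0.24, 0.002]
ft_force: [-0.4, -0.6, -0.9]
gripper_width: 0.193
```

Run:
```python
from h import *
st(); print(bot.get_state()["tool_pos"], bot.get_state()["ft_force"])
goal(b2w([60,-124.5,120]),TR)
q,_=imaging.capture("side")
crop(q,300,200,440,360,4,"pics/s8.png")
```

```text
board [ 101.6 -353.2   54.5] ft(board) [-0.8 -0.5 -0.6] tq [-0.01  0.05  0.01] t 11.08 w 0.193 j [-0.42  0.53  1.37  0.    1.24  0.66]
[ 611.82821126 -223.40331667  221.12631851] [-0.413544   -0.57008648 -0.90538781]
n 7 linear cm [-0.025, -3.397, -0.681] dr [-0.0123, 0.0585, 0.0573] dist 241.5 ft [-0.4 -0.6 -0.9] t 11.0833 w 0.193
```

View pics/s8.png

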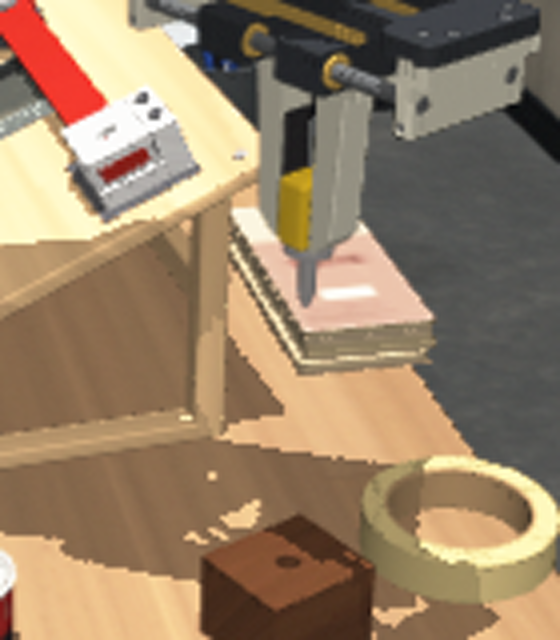

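The pin is held straight and clear of the block, with its tip at (307,303) in the crop. I'll carry it over the fork, tilting to the board normal.

>>> {"op": "carry_out", "data": {"hand": [1, 1, 1, 1, 1], "linear": [[0, -3.4, -0.68], [0, -3.4, -0.68], [0, -3.4, -0.68], [0, -3.4, -0.68], [0, -3.4, -0.68]], "dr": [[-0.012, 0.058, 0.057], [-0.012, 0.058, 0.057], [-0.012, 0.058, 0.057], [-0.012, 0.058, 0.057], [-0.012, 0.058, 0.057]]}}

```text
t: 11.55
tool_pos: [544.5, -64.8, 249.6]
tool_rot: [-0.008, 0.984, 0.095, 0.147]
ft_force: [0.7, 0.9, -0.3]
gripper_width: 0.194
```

>>> {"op": "carry_out", "data": {"hand": [1, 1, 1, 1, 1], "linear": [[0, -3.4, -0.68], [0, -3.4, -0.68], [0, 0, 0], [0, 0, 0], [0, 0, 0]], "dr": [[-0.012, 0.058, 0.057], [-0.012, 0.058, 0.057], [0, 0, 0], [0, 0, 0], [0, 0, 0]]}}

```text
t: 11.97
tool_pos: [530.5, 0.4, 262.2]
tool_rot: [-0.009, 0.978, 0.039, 0.203]
ft_force: [0.4, -0.8, -0.6]
gripper_width: 0.189
```

Run:
```python
from h import *
st(); goal(b2w([60,-124.5,85]),TR)
p,_=imaging.capture("top");q,_=imaging.capture("side")
crop(q,280,170,380,270,6,"pics/s9.png");crop(p,280,205,380,285,6,"pics/t9.png")
```

```text
board [  60.  -123.8  118. ] ft(board) [ 0.1 -0.8 -0.7] tq [ 0.01  0.23 -0.02] t 11.97 w 0.189 j [-0.13  0.09  1.94  0.13  0.72  1.28]
n 1 linear cm [0.024, 0.076, 3.296] dr [-0.0033, 0.0086, 0.0024] dist 33.0 ft [ 0.4 -0.8 -0.6] t 11.9667 w 0.189
```

View pics/s9.png

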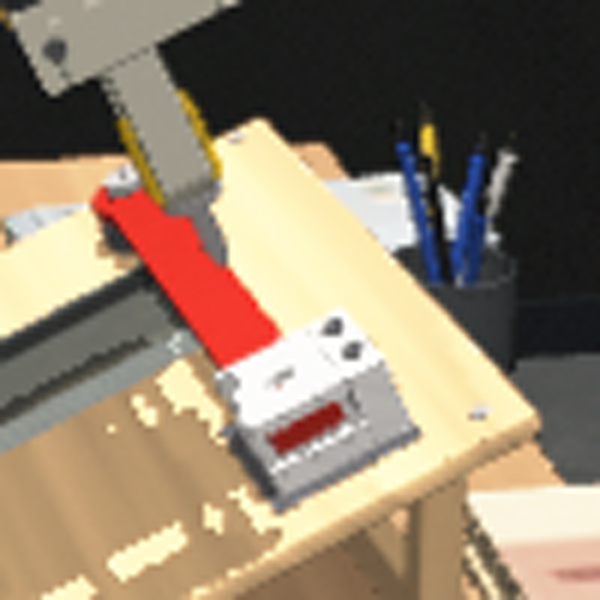

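View pics/t9.png

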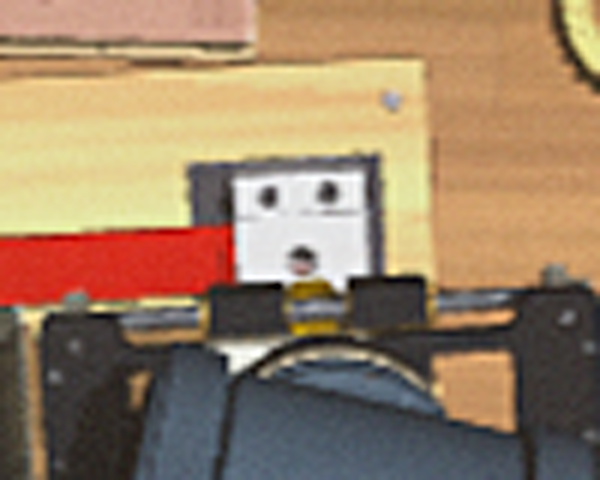

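Run:
```python
from h import *
print("tip side",onb("side",315.8,213.7,82.8),"hole side",onb("side",326.7,233,32))
for z in (130,150): print("yellow top",onb("top",280+312/6,205+295/6,z))
print("hole top",onb("top",280+302/6,205+259/6,32))
print("carr",onb("top",280+317/6,205+300/6,210))
```

```text
tip side [  58.47159919 -124.39364609   82.8       ] hole side [  61.17754515 -130.63830578   32.        ]
yellow top [  70.24229102 -125.71084097  130.        ]
yellow top [  75.22788807 -125.33742341  150.        ]
hole top [  60.8677881  -124.25274362   32.        ]
carr [  88.32899614 -125.84230059  210.        ]
```

>>> {"op": "carry_out", "data": {"hand": [1, 1, 1, 1, 1], "linear": [[0.02, 0.07, 2.3], [0, 0, 1.2], [0, 0, 0.8], [0, 0, 0], [0, 0, 0]], "dr": [[-0.003, 0.008, 0.002], [0, 0, 0], [0, 0, 0], [0, 0, 0], [0, 0, 0]]}}

```text
t: 12.48
tool_pos: [548.4, 0.7, 223.4]
tool_rot: [-0.008, 0.977, 0.037, 0.208]
ft_force: [0.1, 0.3, 0.7]
gripper_width: 0.191
```

Run:
```python
from h import *
st(); goal(b2w([60,-124.5,75]),TR)
q=np.mean([imaging.capture("side")[0].astype(float) for _ in range(3)],0).astype(np.uint8);p,_=imaging.capture("top")
cv2.imwrite("pics/side10.png",q)
crop(q,290,190,360,260,10,"pics/s10.png");crop(p,280,205,380,285,6,"pics/t10.png")
```

```text
board [  60.5 -124.9   75.3] ft(board) [0.4 0.3 0.6] tq [0.04 0.26 0.07] t 12.48 w 0.191 j [-0.13  0.17  1.95  0.14  0.62  1.27]
n 1 linear cm [-0.054, -0.042, 0.028] dr [0.0001, -0.0, -0.0014] dist 0.7 ft [0.1 0.3 0.7] t 12.4833 w 0.191
```

View pics/s10.png

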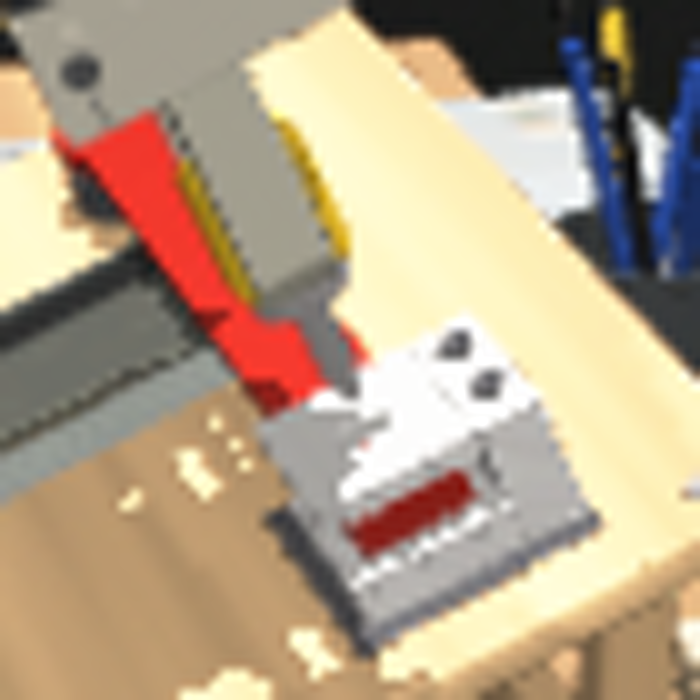

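The tip is at (348,395) in the crop. Descending along the axis should land it near (365,425), and the hole is at about (370,429). I'll go down slowly and watch the force.

>>> {"op": "carry_out", "data": {"hand": [1, 1, 1, 1, 1], "linear": [[-0.05, 0, 0.3], [0, 0, 0.3], [0, 0, 0.2], [0, 0, 0.2], [0, 0, 0]], "dr": [[0, 0, 0], [0, 0, 0], [0, 0, 0], [0, 0, 0], [0, 0, 0]]}}

```text
t: 13.1
tool_pos: [551.8, 1.5, 213.9]
tool_rot: [-0.008, 0.977, 0.037, 0.208]
ft_force: [0.5, 1.6, 0.0]
gripper_width: 0.189
```

Run:
```python
from h import *
st()
q=np.mean([imaging.capture("side")[0].astype(float) for _ in range(3)],0).astype(np.uint8);p,_=imaging.capture("top")
crop(q,300,205,350,255,14,"pics/s11.png")
```

```text
board [  59.9 -124.4   65.2] ft(board) [ 0.5  1.6 -0.2] tq [ 0.03  0.22 -0.07] t 13.1 w 0.189 j [-0.12  0.19  1.95  0.15  0.59  1.27]
```

View pics/s11.png

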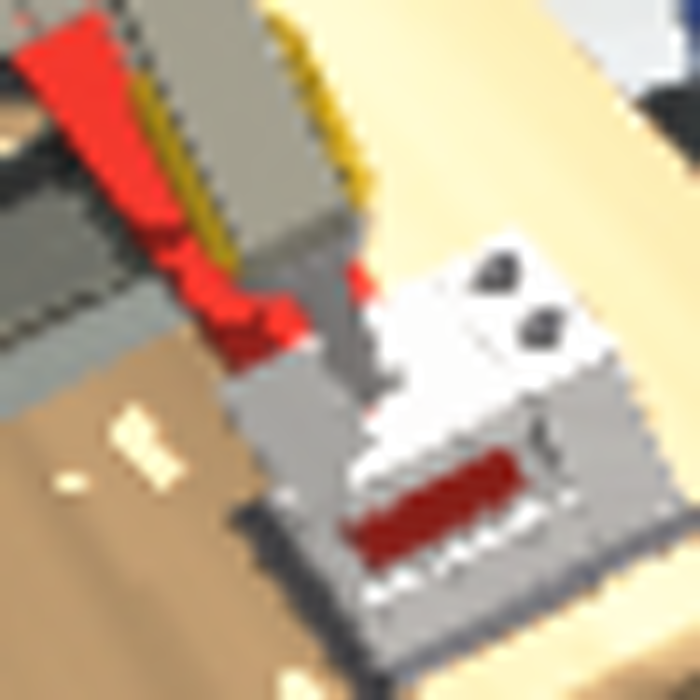

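>>> {"op": "carry_out", "data": {"hand": [1, 1, 1, 1], "linear": [[0, 0, 0.15], [0, 0, 0], [0, 0, 0.15], [0, 0, 0]], "dr": [[0, 0, 0], [0, 0, 0], [0, 0, 0], [0, 0, 0]]}}

```text
t: 13.63
tool_pos: [553.1, 1.5, 211.4]
tool_rot: [-0.008, 0.977, 0.037, 0.208]
ft_force: [-0.4, -0.0, -0.6]
gripper_width: 0.19
```

Run:
```python
from h import *
st()
```

```text
board [  60.  -124.4   62.4] ft(board) [-0.6 -0.  -0.4] tq [-0.01  0.25 -0.01] t 13.63 w 0.19 j [-0.12  0.19  1.95  0.15  0.59  1.27]
```

No contact force with the tip about 5 mm below the ear's surface, so it is in the hole. Continuing.

>>> {"op": "carry_out", "data": {"hand": [1, 1, 1, 1, 1], "linear": [[0, 0, 0.1], [0, 0, 0.1], [0, 0, 0.1], [0, 0, 0.1], [0, 0, 0]], "dr": [[0, 0, 0], [0, 0, 0], [0, 0, 0], [0, 0, 0], [0, 0, 0]]}}

```text
t: 14.05
tool_pos: [554.7, 1.8, 207.8]
tool_rot: [-0.008, 0.977, 0.037, 0.208]
ft_force: [0.8, 1.3, -0.4]
gripper_width: 0.195
```

Run:
```python
from h import *
st()
```

```text
board [  60.  -124.3   58.4] ft(board) [ 0.7  1.2 -0.7] tq [0.26 0.21 0.1 ] t 14.05 w 0.195 j [-0.12  0.2   1.95  0.15  0.58  1.27]
```

>>> {"op": "carry_out", "data": {"hand": [1, 1, 1, 1, 1], "linear": [[0, -0.05, 0.1], [0, 0, 0.1], [0, 0, 0.1], [0, 0, 0], [0, 0, 0]], "dr": [[0, 0, 0], [0, 0, 0], [0, 0, 0], [0, 0, 0], [0, 0, 0]]}}

```text
t: 14.47
tool_pos: [555.9, 2.3, 205.2]
tool_rot: [-0.008, 0.977, 0.037, 0.208]
ft_force: [-0.7, 0.4, -0.7]
gripper_width: 0.192
```

Run:
```python
from h import *
st()
```

```text
board [  60.1 -123.9   55.5] ft(board) [-0.9  0.5 -0.3] tq [0.04 0.23 0.05] t 14.47 w 0.192 j [-0.12  0.21  1.95  0.15  0.57  1.27]
```

>>> {"op": "carry_out", "data": {"hand": [1, 1, 1, 1, 1], "linear": [[0, -0.03, 0.1], [0, 0, 0.1], [0, 0, 0.1], [0, 0, 0.1], [0, 0, 0]], "dr": [[0, 0, 0], [0, 0, 0], [0, 0, 0], [0, 0, 0], [0, 0, 0]]}}

```text
t: 14.88
tool_pos: [557.5, 2.7, 201.4]
tool_rot: [-0.008, 0.977, 0.037, 0.208]
ft_force: [-1.0, 0.9, -0.5]
gripper_width: 0.189
```

Run:
```python
from h import *
st()
```

```text
board [  60.  -123.6   51.4] ft(board) [-1.   0.9 -0.1] tq [-0.01  0.29 -0.03] t 14.88 w 0.189 j [-0.12  0.21  1.95  0.15  0.57  1.27]
```

>>> {"op": "carry_out", "data": {"hand": [1, 1, 1, 1, 1], "linear": [[0, -0.02, 0.1], [0, 0, 0.1], [0, 0, 0.1], [0, 0, 0.1], [0, 0, 0]], "dr": [[0, 0, 0], [0, 0, 0], [0, 0, 0], [0, 0, 0], [0, 0, 0]]}}

```text
t: 15.3
tool_pos: [559.1, 3.0, 197.7]
tool_rot: [-0.008, 0.977, 0.037, 0.208]
ft_force: [0.6, -0.4, -0.8]
gripper_width: 0.187
```

Run:
```python
from h import *
st()
```

```text
board [  60.  -123.4   47.4] ft(board) [ 0.2 -0.4 -1. ] tq [-0.01  0.28 -0.03] t 15.3 w 0.187 j [-0.12  0.22  1.95  0.15  0.56  1.27]
```

Still free, with the tip at about z = 12. Next come the lower ear and seating.

>>> {"op": "carry_out", "data": {"hand": [1, 1, 1, 1, 1], "linear": [[0, 0, 0.1], [0, 0, 0.1], [0, 0, 0.1], [0, 0, 0.1], [0, 0, 0]], "dr": [[0, 0, 0], [0, 0, 0], [0, 0, 0], [0, 0, 0], [0, 0, 0]]}}

```text
t: 15.72
tool_pos: [560.7, 3.1, 194.1]
tool_rot: [-0.008, 0.977, 0.037, 0.208]
ft_force: [-0.6, -0.7, -1.1]
gripper_width: 0.192
```

Run:
```python
from h import *
st()
```

```text
board [  60.  -123.4   43.4] ft(board) [-1.1 -0.6 -0.8] tq [0.   0.26 0.07] t 15.72 w 0.192 j [-0.12  0.23  1.95  0.15  0.55  1.27]
```

>>> {"op": "carry_out", "data": {"hand": [1, 1, 1, 1, 1], "linear": [[0, 0, 0.1], [0, 0, 0.1], [0, 0, 0.1], [0, 0, 0], [0, 0, 0]], "dr": [[0, 0, 0], [0, 0, 0], [0, 0, 0], [0, 0, 0], [0, 0, 0]]}}

```text
t: 16.13
tool_pos: [561.9, 3.2, 191.5]
tool_rot: [-0.008, 0.977, 0.037, 0.208]
ft_force: [0.2, -0.7, -0.3]
gripper_width: 0.188
```

Run:
```python
from h import *
st()
```

```text
board [  60.1 -123.4   40.5] ft(board) [-0.  -0.7 -0.3] tq [0.1  0.22 0.02] t 16.13 w 0.188 j [-0.12  0.24  1.95  0.15  0.54  1.26]
```

Seating is expected at z ≈ 39. I'll use small steps.

>>> {"op": "carry_out", "data": {"hand": [1, 1, 1, 1], "linear": [[0, 0, 0.1], [0, 0, 0], [0, 0, 0.1], [0, 0, 0]], "dr": [[0, 0, 0], [0, 0, 0], [0, 0, 0], [0, 0, 0]]}}

```text
t: 16.47
tool_pos: [562.8, 3.3, 189.8]
tool_rot: [-0.008, 0.977, 0.037, 0.208]
ft_force: [-0.9, 0.6, -0.7]
gripper_width: 0.192
```

>>> {"op": "carry_out", "data": {"hand": [1, 1, 1], "linear": [[0, 0, 0.1], [0, 0, 0], [0, 0, 0]], "dr": [[0, 0, 0], [0, 0, 0], [0, 0, 0]]}}

```text
t: 16.72
tool_pos: [562.9, 3.3, 189.7]
tool_rot: [-0.008, 0.977, 0.038, 0.208]
ft_force: [-11.8, -1.7, 14.5]
gripper_width: 0.192
```

Run:
```python
from h import *
st()
q=np.mean([imaging.capture("side")[0].astype(float) for _ in range(3)],0).astype(np.uint8)
crop(q,300,205,350,255,14,"pics/s12.png")
```

```text
board [  60.3 -123.4   38.5] ft(board) [-5.  -0.8 18.1] tq [-0.07  1.22  0.02] t 16.72 w 0.192 j [-0.12  0.24  1.95  0.15  0.54  1.26]
```

View pics/s12.png

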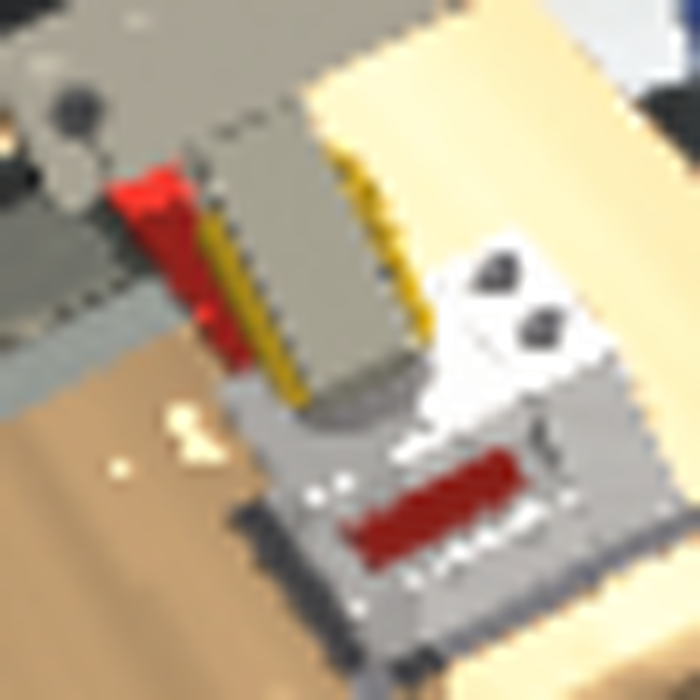

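The collar is on the ear, at (370,400) in the crop, with an 18 N seating force at the expected height. I'll relieve the push, open, and back off along the pin's axis.

>>> {"op": "carry_out", "data": {"hand": [1, 1, 0.7, 0.5, 0.5], "linear": [[0, 0, -0.08], [0, 0, 0], [0, 0, 0], [0, 0, 0], [0, 0, 0]], "dr": [[0, 0, 0], [0, 0, 0], [0, 0, 0], [0, 0, 0], [0, 0, 0]]}}

```text
t: 17.28
tool_pos: [562.9, 3.3, 189.4]
tool_rot: [-0.008, 0.977, 0.037, 0.208]
ft_force: [0.6, -0.1, 0.1]
gripper_width: 0.362
```

>>> {"op": "carry_out", "data": {"hand": [0.5, 0.5, 0.5], "linear": [[0, 0, 0], [0, 0, 0], [0, 0, 0]], "dr": [[0, 0, 0], [0, 0, 0], [0, 0, 0]]}}

```text
t: 17.53
tool_pos: [562.9, 3.3, 189.5]
tool_rot: [-0.008, 0.977, 0.037, 0.208]
ft_force: [-0.3, -0.0, 0.8]
gripper_width: 0.493
```

Run:
```python
from h import *
st()
q=np.mean([imaging.capture("side")[0].astype(float) for _ in range(2)],0).astype(np.uint8)
crop(q,290,180,360,250,10,"pics/s13.png")
```

```text
board [  60.1 -123.4   38.3] ft(board) [ 0.1 -0.   0.9] tq [0.07 0.21 0.05] t 17.53 w 0.493 j [-0.12  0.24  1.95  0.15  0.54  1.26]
```

View pics/s13.png

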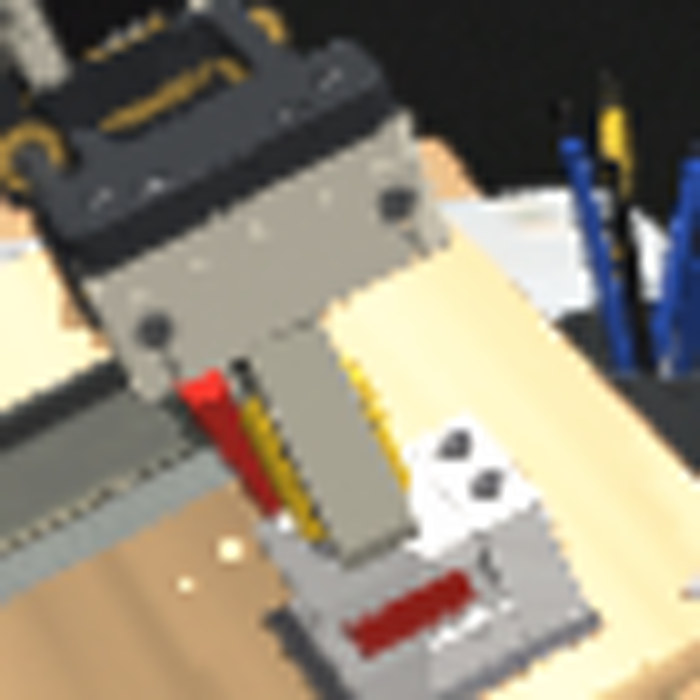

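The fingers are open to 46 mm with the grip at (330,480) between them. Backing off along the tool axis.

>>> {"op": "carry_out", "data": {"hand": [0.5, 0.5, 0.5, 0.5, 0.5], "linear": [[0, 0, -0.8], [0, 0, -1.5], [0, 0, -2.5], [0, 0, -3], [0, 0, -3]], "dr": [[0, 0, 0], [0, 0, 0], [0, 0, 0], [0, 0, 0], [0, 0, 0]]}}

```text
t: 18.05
tool_pos: [517.9, -0.1, 289.4]
tool_rot: [-0.008, 0.977, 0.037, 0.208]
ft_force: [-0.5, -0.5, 1.4]
gripper_width: 0.497
```

>>> {"op": "carry_out", "data": {"hand": [0.5, 0.5, 0.5, 0.5, 0.5], "linear": [[-2, 0, -2], [-3, 0, -1], [-3, 0, 0], [-3, 0, 0], [0, 0, 0]], "dr": [[0, 0, 0], [0, 0, 0], [0, 0, 0], [0, 0, 0], [0, 0, 0]]}}

```text
t: 18.47
tool_pos: [402.0, -8.3, 268.7]
tool_rot: [-0.008, 0.978, 0.037, 0.207]
ft_force: [0.3, -0.8, -0.3]
gripper_width: 0.499
```

>>> {"op": "carry_out", "data": {"hand": [0.5, 0.5, 0.5, 0.5, 0.5], "linear": [[-3, 0, 0], [-3, 0, 0], [-1, 0, 0], [0, 0, 0], [0, 0, 0]], "dr": [[0, 0, 0], [0, 0, 0], [0, 0, 0], [0, 0, 0], [0, 0, 0]]}}

```text
t: 18.88
tool_pos: [344.0, -14.0, 243.3]
tool_rot: [-0.008, 0.977, 0.037, 0.209]
ft_force: [0.5, 1.4, -0.4]
gripper_width: 0.5
```

Run:
```python
from h import *
st()
q=np.mean([imaging.capture("side")[0].astype(float) for _ in range(3)],0).astype(np.uint8);p,_=imaging.capture("top")
crop(q,285,190,355,250,11,"pics/s14.png");crop(p,200,195,440,335,3.3,"pics/t14.png")
cv2.imwrite("pics/s14f.png",q)
```

```text
board [-118.5 -123.7  176.8] ft(board) [ 0.4  1.4 -0.6] tq [0.04 0.14 0.  ] t 18.88 w 0.5 j [-0.3  -0.31  2.33  0.22  0.74  1.06]
```

View pics/s14.png

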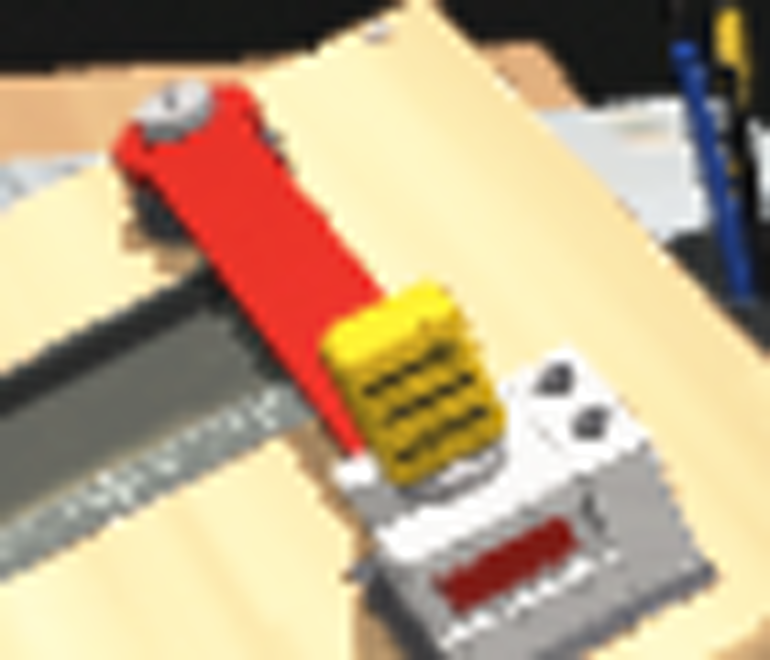

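View pics/t14.png

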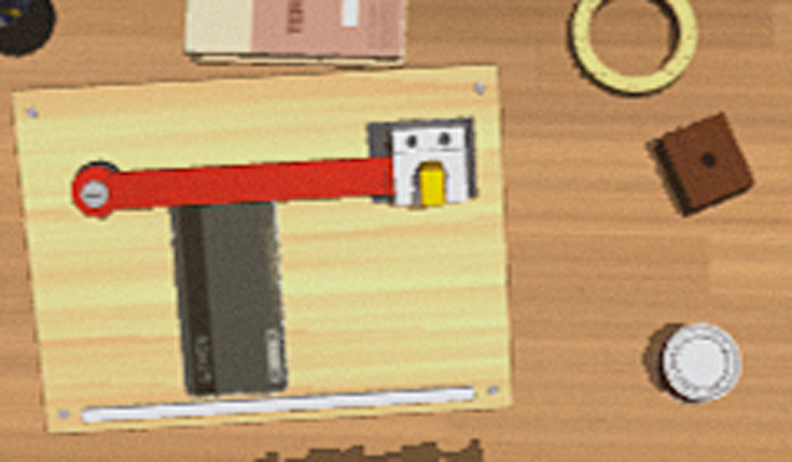

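View pics/s14f.png

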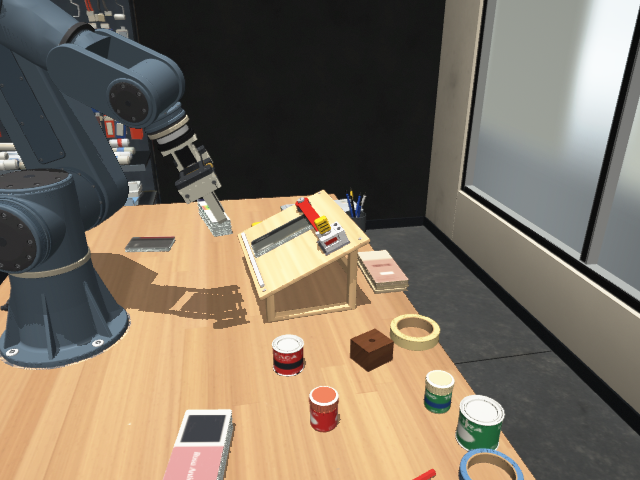

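The pin stands square to the ear with its collar flat at (455,475) in the side crop, and the bar is home. The pots, tin and tape roll are where they were, and the robot is clear of everything. Handing in.

```bash
python3 -c "
from bench import ticket
print(ticket.hand_in())"
```

```text
the job is handed in; nothing more can be done
None
```

The bar is home in the fork and the lock pin is through both ears with its collar on the upper ear; I handed the job in at about 19 s.

- **Bar:** I swung it uphill with closed fingers until it stopped at the expected position, where the push built to about 8 N. The later pictures show it still there.
- **Fork:** Touching the side of the fork put its hole at about y = -125.5 mm, and the top camera gave about -124 mm. The two differ by 1.5 to 2 mm. The pin ran free at about -123.4 mm, nearer the camera's figure. The side camera's readings disagreed by up to about 6 mm, so I did not rely on them.
- **Pin:** It went in with side forces under 2 N. It seated with about 18 N at board z 38.5 mm, where I expected 39.2 mm. I eased off the push, opened the fingers and backed straight out.
- **Final pictures:** The collar looks flat on the ear and the pin stands square to the board. The tin, red pot, cream pot and masking roll stand where they did. I did not check the orange pot or the pocket tape at the end; the arm did not go near the pocket tape, and I never located the orange pot.

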